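# Jack up the control unit and hold it

### The job

A colleague wants to fit a levelling foot under the grey control unit on the desk: set the small lever jack on the desk with its saddle centred under the unit's marked lift pad (the round one, with the ring and arrow on top) and let go of it, then pump the handle: one full trial stroke down that lifts the unit, let the handle come all the way back up, then a second full stroke. Finish while still holding the handle down so that the jack keeps the front of the unit raised; do not let go. Lift the unit with the jack only, never push on it with the arm, and leave everything else on the desk where it is.

Things in the scene. Friction and masses are not known exactly. Their poses are not given: they have to be found in the camera images.
- jack: Loose lever jack, 0.7 to 1 kg, at the left or right of the desk. Dark base plate 222 x 70 x 8 mm, from 94 mm ahead of the origin to 128 mm behind it. Origin on the underside, below the middle of the carrying block. +x points to the saddle end, -x to the handle end, z up. Ram sleeve: radius 17, top at 46 mm, 72 mm ahead of the origin.
- carry_block (a point): Point on the jack's upright grey carrying block, on its axis, 62 mm above the jack's underside, straight above the jack's origin. The block is 44 (jack's x) x 36 (y) mm and its top is at 90 mm: grip it from above across the 36 mm.
- saddle_top (a point): Centre of the flat top of the jack's saddle, a steel disc of radius 18, 8 mm thick; 72 mm ahead (+x) of the jack's origin on its centre line, 56 mm above the desk with the handle up. It rises 40 mm per rad of handle, 24 mm in all.
- handle_bar (a point): Centre of the round rubber cross bar (radius 8, 72 mm long, along the jack's y) at the end of the pump handle. It swings at radius 105 mm about a pivot 25 mm behind the jack's origin, 60 mm up. Handle up: slopes 0.5 rad upwards and back, bar 117 mm behind the origin, 110 mm high. Fully down: 0.1 rad below level, bar 129 mm behind, 50 mm high.
- pump_handle (a joint): Handle angle in rad: 0 fully up, 0.6 fully down at its stop. A spring (0.25 to 0.4 N m) and the unit's weight bring it back up when let go, so it stays down only while held. At the bar it takes about 3 N without the unit, 5 to 11 N with it.
- unit_case: Grey control unit, box 240 (x) x 300 (y) x 90 mm, underside 22 mm above the desk on two front feet, 2 to 3.2 kg. It tips on a pivot along its rear underside, 13 mm up. Origin at desk height below the middle of the front face. +x runs from the front (dials, towards the robot) to the rear, y to the left seen from the robot.
- lift_pad (a point): Centre of the underside of the lift pad (round, radius 15 mm) below the marked lug, 45 mm in front of the front face, 60 mm to unit +y of its middle, 62 mm above the desk at rest (6 mm over the saddle), about 80 mm after a full stroke. Lug: 66 mm out, 50 wide, ring and cone on top up to 90 mm. The plain lower lug at unit y = -60 mm is not for lifting.
- level_foot: Bystander: steel levelling foot, a disc of radius 20 mm with a stem, 30 mm high, standing near the front of the unit. Origin at the middle of its underside.
- parts_tray: Bystander: grey open tray of bolts, 120 x 150 x 35 mm, on the side opposite to the jack. Origin at the middle of its underside.
- mug: Bystander: white mug, radius 40, height 95 mm. Origin at the middle of its underside.
- radio: Bystander: yellow hand radio standing upright, 55 x 35 x 110 mm plus a stub antenna of 80 mm. Origin at the middle of its underside.
- screwdriver: Bystander: screwdriver lying to the left of the unit along the unit's x. Origin at its middle.
- wrench: Bystander: wrench lying flat at the far right. Origin at its middle.
- notebook: Bystander: white notebook, 150 x 210 x 14 mm, at the far left. Origin at the middle of its underside.
Mind the look-alikes: they are no part of the job. Leave any pink look-alike of the jack alone.

How it is judged:
By the outcome, as a careful person would: the job done as asked, in the order asked, and still so for the second after the job is handed in, while the arm keeps its last pose, push and grip.
It also fails if it takes over 69 s, if anything falls off the work surface, if the arm or the gripper's body presses on something with over 40 N, if the wrist force passes 120 N, or if a joint passes its speed limit or range.

### The arm

A 6-joint arm with a two-finger parallel gripper is mounted at the origin on the work surface. World frame = base frame: x ahead of the robot, y to its left, z up, the work surface at z = 0. Lengths are in m, angles in rad, forces in N, time in s.
With the tool pointing down it reaches from about 0.225 to 0.875 m from the base axis. Payload 3.4 kg.
Tool frame: the origin (TCP) lies at the very end of the fingers, on their centre line; the grasp point (between the pads) lies 19 mm behind it; z points along the fingers, y is the line along which they close (so a half turn about z gives the same grasp; the last joint's range is limited). The gripper opens to 85 mm and grips with 20 to 120 N. Pads are 22 mm wide; open, the fingers measure 114 mm over their backs; the gripper's body (76 mm by 85 mm) begins 54 mm behind the grasp point. The pads swing forward as they close: fully open they stand 13 mm farther back than shut.
Start: joints at [-1.423, 0.276, 1.505, -0, 1.361, -0.121], TCP at [0.153, -0.554, 0.231] pointing down, gripper open.
Joint ranges: [-2.89, 2.89], [-0.75, 2.08], [0.22, 2.7], [-1.18, 4.32], [0.11, 2.71], [-2.7, 2.7]. Speed limits (rad/s): [2.57, 2.57, 3.14, 3.14, 3.14, 3.14].

### API

Orientations are given as a unit quaternion [w, x, y, z].
In Python, from rig import readout, vision, manip gives the robot as it stands.
- The arm moves only by the shell command python3 -m handwheel 'ROWS' [FORCE]. ROWS is JSON, a list of rows, each a list of 3 entries, a list of its own where there are three numbers: the shift along the tool's x, y, z in mm, then the turn, a rotation vector about the tool's x, y, z in units of 6 degrees (1.0 is 6 degrees), then the closure, from -1 (fully open) to 1 (shut), so that 0 is half open. A call has 1 to 20 rows; each row shifts and turns the commanded pose from where the row before left it, along the tool's axes as they then stand; what a row does not reach is not made up. A row lasts 1/8 s, in which the tool goes at most 62.5 mm and 10.7 degrees, less where a joint would pass 70% of its speed; a pose out of reach is approached as far as the arm can. A call is refused whole if a number of a shift passes 62.5 or a number of a turn 1, either way. A call with a gripper value outside its range is refused whole. The fingers move at their own pace and stop on an object; FORCE is the grip in N (left out, the last holds). Time passes only in rows, so rows that do not move let the fingers close. It gives the time, the measured TCP pose, the force, the opening and the grip force at its end, in the units of the state.
- readout.get_state(): the state, without advancing time (a new reading comes with each control period).
- vision.get_image(name): name is "side" or "top" or "wrist"; returns the picture (480x640x3 uint8, blue, green, red); there is no depth.
- vision.camera_params(name): a dict with "intrinsics" (3x3 intrinsics, pixels), "rvec" (rotation vector, rad) and "tvec" (3), from world to camera coordinates, as OpenCV has them; the wrist camera has in their place "hand_eye" (4x4, takes a point from camera to tool coordinates, whose origin is the TCP and whose axes are the flange's). Camera axes: x right, y down, z forward; pixel columns grow to the right and rows downward; lengths in m; the calibration is good to about 2 mm. A picture is of the moment at which its call begins: read the wrist's pose just before it. camera_params takes no time and is no camera call.
- manip.sign_off(): hands the job in; it is judged then, once.
The state is a dict: "clock": time; "qpos": joint angles; "qd": joint speeds; "effort": joint torques, N m; "position": TCP position; "ee_rot": TCP orientation; "contact_force": force on the tool from outside, world axes, zero at the start; "moment": the same for the moment, N m; "width": finger opening in m; "gripper_force": force on a finger pad.
Only numpy, scipy, OpenCV 4.12 (cv2) and the standard library are available. Lean on these libraries where they do the work, as an engineer would, in place of code of your own. Each camera call takes 0.05 s, during which the arm holds its last target. There are 200 camera calls.

## Working session

There is one attempt and no reset: what is moved stays moved. The work goes in short steps, Python scripts to look and compute and a shell command to move; the robot and the scene stay as the last step left them, time stands still between calls to the robot, and variables do not carry over. Pictures are saved under pics/ and viewed, at most 12 in all, crops included, and the job is handed in when it is done.

```bash
mkdir -p pics; ls; python3 - <<'E'
from rig import readout, vision
import cv2
for n in ("top","side"):
    cv2.imwrite(f"pics/{n}0.png",vision.get_image(n)); p=vision.camera_params(n); print(n,p)
print(readout.get_state()); print(vision.camera_params("wrist"))
E
```

```text
pics
top {'intrinsics': array([[476.42079675,   0.        , 322.12825805],
       [  0.        , 476.42079675, 244.0533831 ],
       [  0.        ,   0.        ,   1.        ]]), 'rvec': array([ 2.1162708 , -2.143198  ,  0.21548959]), 'tvec': array([0.0377553 , 0.5047899 , 1.32999662])}
side {'intrinsics': array([[538.08748984,   0.        , 321.86534667],
       [  0.        , 538.08748984, 240.73462853],
       [  0.        ,   0.        ,   1.        ]]), 'rvec': array([ 0.44943569, -2.7902186 ,  1.08715509]), 'tvec': array([0.48672089, 0.14375964, 1.38777625])}
{'clock': 0.1, 'qpos': array([-1.42301684e+00,  2.76523973e-01,  1.50598497e+00, -3.36097599e-05,
        1.36077015e+00, -1.21024076e-01]), 'qd': array([ 0.00066633, -0.00096698, -0.00330843, -0.00049065,  0.00054244,
       -0.00095028]), 'effort': array([ 1.19637261e-03, -4.17701590e+01, -2.46404546e+01, -2.21789251e-04,
        5.82336477e-03,  2.87261543e-06]), 'position': array([ 0.15260505, -0.55387461,  0.23053928]), 'ee_rot': array([-8.42922933e-04,  9.90980845e-01,  1.34000947e-01, -2.77111569e-05]), 'contact_force': array([ 0.86075349, -0.12502162, -0.12958011]), 'moment': array([-0.01368177,  0.0206704 , -0.02915661]), 'gripper_force': 0.0, 'width': 0.08545633856955942}
{'intrinsics': array([[346.13917396,   0.        , 323.42988521],
       [  0.        , 346.13917396, 236.95144033],
       [  0.        ,   0.        ,   1.        ]]), 'hand_eye': array([[-2.06052742e-04, -9.55162815e-01, -2.96080992e-01,
         7.48457960e-02],
       [ 9.99999962e-01, -2.50854945e-04,  1.13329065e-04,
        -3.71554053e-04],
       [-1.82521090e-04, -2.96080957e-01,  9.55162831e-01,
        -1.42725047e-01],
       [ 0.00000000e+00,  0.00000000e+00,  0.00000000e+00,
         1.00000000e+00]])}
```

View pics/top0.png

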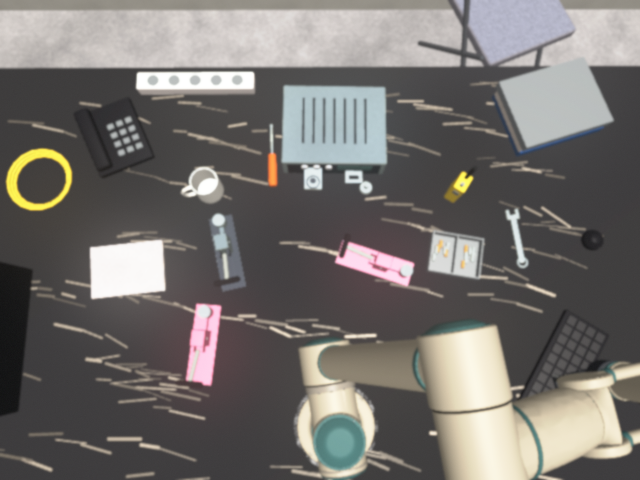

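View pics/side0.png

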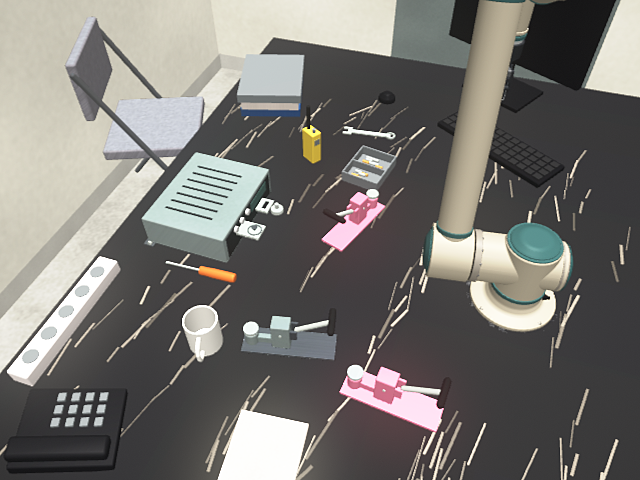

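Top view: the real grey jack is at about (226,250), with its saddle (218,220) pointing to the unit and its bar near (230,283). The unit is at (334,125) and the marked lug at (313,180). The levelling foot is at (366,187), and pink look-alikes are at (375,262) and (204,343). The side view agrees.

```bash
cat > h.py <<'E'
import numpy as np, cv2
from scipy.spatial.transform import Rotation as R
from rig import readout, vision
def pose():
    s=readout.get_state(); q=s["ee_rot"]; T=np.eye(4); T[:3,:3]=R.from_quat([*q[1:],q[0]]).as_matrix(); T[:3,3]=s["position"]; return T
def cam(n,T=None):
    p=vision.camera_params(n); K=p["intrinsics"]
    if n=="wrist":
        M=(pose() if T is None else T)@p["hand_eye"]; return K,M[:3,:3],M[:3,3]
    r=cv2.Rodrigues(p["rvec"])[0]; return K,r.T,-r.T@p["tvec"]
def px(c,uv,z):
    K,r,o=c; d=r@np.linalg.inv(K)@np.array([*uv,1.]); return (o+d*(z-o[2])/d[2])[:3]
def proj(c,P):
    K,r,o=c; q=K@(r.T@(np.asarray(P)-o)); return q[:2]/q[2]
E
python3 - <<'E'
from h import *
np.set_printoptions(precision=4,suppress=True)
t=cv2.imread("pics/top0.png"); c=cam("top")
for k,uv,z in [("saddle",(218,219),.056),("block",(221,241),.09),("bar",(230,283),.11),("ring",(313,181),.085),("uFL",(282,162),.112),("uFR",(387,164),.112),("uRL",(283,87),.112),("uRR",(386,87),.112),("foot",(366,187),.02),("mug",(205,183),.09),("pinkbar",(344,246),.11),("driver",(272,185),.01)]:
    print(k,px(c,uv,z))
a=cv2.resize(t[205:295,190:260],None,fx=5.5,fy=5.5,interpolation=2); b=cv2.resize(t[145:205,270:390],None,fx=3.3,fy=3.3,interpolation=2)
m=np.zeros((500,790,3),np.uint8); m[:a.shape[0],:a.shape[1]]=a[:500]; m[:b.shape[0],390:390+b.shape[1]]=b
cv2.imwrite("pics/m1.png",m)
E
```

```text
saddle [0.5807 0.3316 0.056 ]
block [0.509  0.3145 0.09  ]
bar [0.3889 0.2833 0.11  ]
ring [0.6832 0.0557 0.085 ]
uFL [0.7315 0.1431 0.112 ]
uFR [ 0.7229 -0.1556  0.112 ]
uRL [0.9629 0.1406 0.112 ]
uRR [ 0.9609 -0.162   0.112 ]
foot [ 0.6843 -0.104   0.02  ]
mug [0.6786 0.3645 0.09  ]
pinkbar [ 0.4872 -0.0278  0.11  ]
driver [0.6965 0.1805 0.01  ]
```

View pics/m1.png

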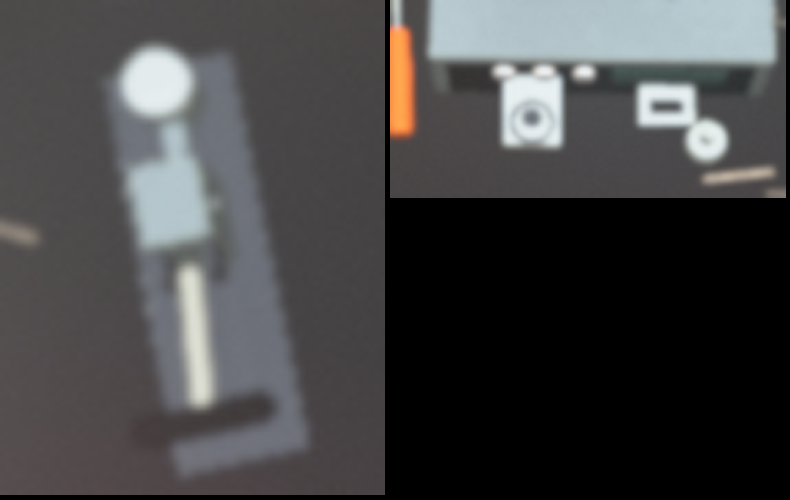

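The crop confirms the jack outline: saddle at about (218.7,219.9) and bar at about (227.3,281) in full-picture pixels, yaw about 13°. The lug ring is at about (312.6,181). Next I move the wrist camera over both.

```bash
cat >> h.py <<'E'
def need(xyz,yaw,T=None):
    "tool-frame shift (mm), rotvec in units of 6 deg, to a tool-down pose with tool x at yaw (deg)"
    T=pose() if T is None else T; G=R.from_euler("z",yaw,degrees=True).as_matrix()@np.diag([1,-1,-1.])
    d=1000*T[:3,:3].T@(np.array(xyz)-T[:3,3]); w=np.degrees(R.from_matrix(T[:3,:3].T@G).as_rotvec())/6
    print("shift",d.round(1),"turn",w.round(2)); 
E
python3 - <<'E'
from h import *
need((.46,-.25,.31),15.4); T=pose(); T[:3,3]=(.46,-.25,.31); need((.56,.17,.31),15.4,T)
E
```

```text
shift [ 377.1 -211.5  -79. ] turn [-0.02 -0.    0.  ]
shift [ 208.  -378.4    0.7] turn [-0.02 -0.    0.  ]
```

```bash
python3 -m handwheel '[[[0,0,-40],[0,0,0],-1],[[0,0,-40],[0,0,0],-1],[[47,-26,0],[0,0,0],-1],[[47,-26,0],[0,0,0],-1],[[47,-26,0],[0,0,0],-1],[[47,-26,0],[0,0,0],-1],[[47,-26,0],[0,0,0],-1],[[47,-26,0],[0,0,0],-1],[[47,-26,0],[0,0,0],-1],[[47,-26,0],[0,0,0],-1],[[23,-42,0],[0,0,0],-1],[[23,-42,0],[0,0,0],-1],[[23,-42,0],[0,0,0],-1],[[23,-42,0],[0,0,0],-1],[[23,-42,0],[0,0,0],-1],[[23,-42,0],[0,0,0],-1],[[23,-42,0],[0,0,0],-1],[[23,-42,0],[0,0,0],-1],[[23,-42,0],[0,0,0],-1],[[0,0,0],[0,0,0],-1]]'
python3 - <<'E'
from h import *
readout.get_state()
T=pose(); np.save("T1.npy",T); im=vision.get_image("wrist"); cv2.imwrite("pics/w1.png",im)
need((.56,.17,.31),15.4)
E
```

```text
clock: 2.6
position: [0.5592, 0.1684, 0.3102]
ee_rot: [-0.0, 0.991, 0.136, -0.001]
contact_force: [-0.2, -0.2, -0.2]
width: 0.0854
gripper_force: 0.0
shift [ 2.  -3.1  0.4] turn [0.   0.02 0.03]
```

View pics/w1.png

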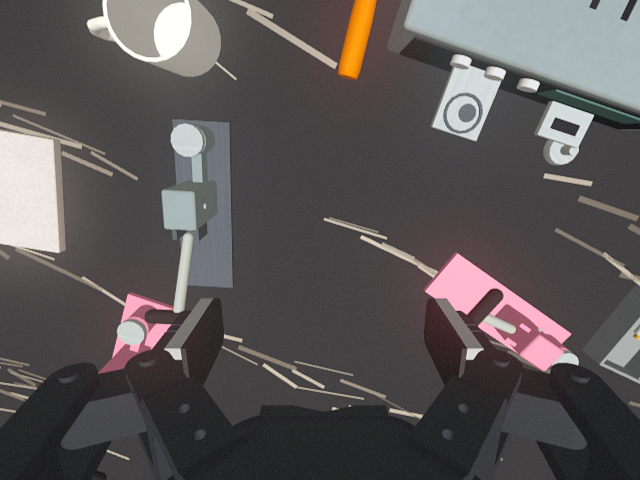

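Wrist view: saddle disc at (188,140), base-plate corners (173,120), (229,123) and (232,287), block top around (180,208). The lug ring is at (464,113), the plain lug at (563,127), and the pink bar at right near (487,305).

```bash
python3 - <<'E'
from h import *
np.set_printoptions(precision=4,suppress=True)
T=np.load("T1.npy"); w=cam("wrist",T); t=cam("top"); im=cv2.imread("pics/w1.png"); tp=cv2.imread("pics/top0.png")
def blob(i,x0,y0,x1,y1,thr,inv=False):
    g=cv2.cvtColor(i,cv2.COLOR_BGR2GRAY)[y0:y1,x0:x1]; m=((g<thr) if inv else (g>thr)).astype(np.uint8)
    cs=max(cv2.findContours(m,0,1)[0],key=cv2.contourArea)+np.array([x0,y0]); return cs
def tri(a,b):
    K,r,o=w;d1=r@np.linalg.inv(K)@[*a,1]; K,r,o2=t; d2=r@np.linalg.inv(K)@[*b,1]
    s=np.linalg.lstsq(np.c_[d1,-d2],o2-o,rcond=None)[0]; p,q=o+d1*s[0],o2+d2*s[1]; return (p+q)/2,np.linalg.norm(p-q)
sw=cv2.fitEllipse(blob(im,165,118,212,162,165)); st=cv2.fitEllipse(blob(tp,208,209,228,230,190))
print("saddle",sw,st,px(w,sw[0],.056),px(t,st[0],.056),tri(sw[0],st[0]))
lw=blob(im,420,60,510,145,165); lt=blob(tp,300,168,325,195,175)
print("lug rects",cv2.minAreaRect(lw),cv2.minAreaRect(lt))
# dark ring / cone
rw=blob(im,442,92,486,136,150,True); rt=blob(tp,305,174,321,189,150,True)
print("ring",cv2.fitEllipse(rw),cv2.fitEllipse(rt))
rwc=cv2.fitEllipse(rw)[0]
print("ring tri",tri(rwc,cv2.fitEllipse(rt)[0]))
for z in(.07,.075,.08,.085): print(z,px(w,rwc,z),px(t,cv2.fitEllipse(rt)[0],z))
print("base TL TR BR",[px(w,p,.008) for p in((173,120),(229,123),(232,287))])
print("pink bar",px(w,(487,305),.11), "pink corners",[px(w,p,.008) for p in ((456,254),(425,292))])
z=cv2.resize(im[40:150,400:620],None,fx=3.6,fy=3.6,interpolation=2); cv2.imwrite("pics/lug.png",z)
E
```

```text
saddle ((187.03199768066406, 141.14683532714844), (28.76991081237793, 39.242794036865234), 148.9843292236328) ((218.00994873046875, 219.63377380371094), (10.641622543334961, 10.956610679626465), 41.615291595458984) [0.5785 0.3311 0.056 ] [0.5788 0.3315 0.056 ] (array([0.5786, 0.3312, 0.0564]), np.float64(0.0005557107497549881))
lug rects ((467.240234375, 98.45307922363281), (52.14044189453125, 75.46455383300781), 18.004159927368164) ((312.5, 178.0), (20.0, 17.0), 90.0)
ring ((462.4468994140625, 112.71853637695312), (36.27692794799805, 41.26287078857422), 39.462249755859375) ((312.3520812988281, 180.0655975341797), (2.3286795616149902, 3.762190580368042), 97.93143463134766)
ring tri (array([0.6854, 0.0582, 0.0833]), np.float64(0.0026624208746453986))
0.07 [0.6861 0.0542 0.07  ] [0.6911 0.0576 0.07  ]
0.075 [0.6854 0.056  0.075 ] [0.6894 0.0576 0.075 ]
0.08 [0.6847 0.0577 0.08  ] [0.6877 0.0576 0.08  ]
0.085 [0.684  0.0595 0.085 ] [0.6861 0.0575 0.085 ]
base TL TR BR [array([0.5922, 0.3686, 0.008 ]), array([0.6071, 0.3023, 0.008 ]), array([0.392 , 0.2561, 0.008 ])]
pink bar [ 0.5015 -0.0348  0.11  ] pink corners [array([ 0.5233, -0.0291,  0.008 ]), array([ 0.4581, -0.0085,  0.008 ])]
```

View pics/lug.png

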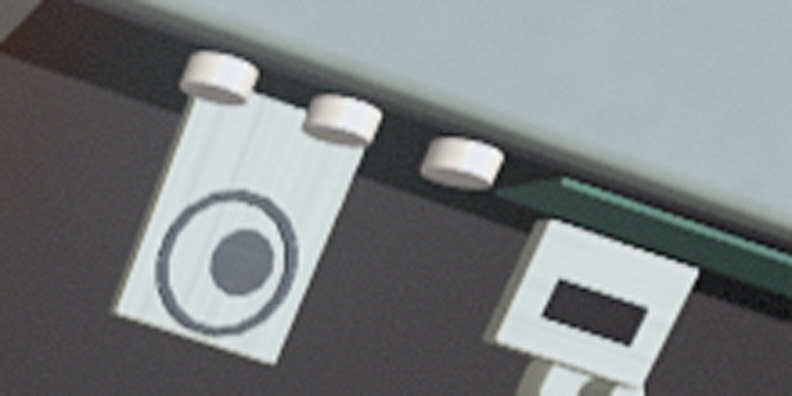

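The crop shows the marked lug with a flat ring centred at about (463,112.6) in full-picture pixels and the cone tip offset. Its front corners are at about (431.4,127.5) and (476.4,140.6).

```bash
python3 - <<'E'
from h import *
np.set_printoptions(precision=4,suppress=True)
T=np.load("T1.npy"); w=cam("wrist",T); f=lambda u,v:(400+u/3.6,40+v/3.6)
for z in (.068,.072,.076,.08):
    L,Rr,C=[px(w,f(*p),z)[:2] for p in((114,314),(275,362),(227,261.5))]
    e=(L-Rr)/np.linalg.norm(L-Rr); n=np.array([e[1],-e[0]])
    print(z,np.linalg.norm(L-Rr),"dist",(C-L)@n,"yaw",np.degrees(np.arctan2(n[1],n[0])),"C",C,"pad from corners",(L+Rr)/2+.021*n)
need((.508,.316,.16),12.2)
T2=pose();T2[:3,3]=(.508,.316,.16); 
E
```

```text
0.068 0.05100193955131027 dist 0.022433810267546535 yaw 0.15935333509053384 C [0.6866 0.0529] pad from corners [0.6852 0.0539]
0.072 0.050471802145045964 dist 0.022200623018345987 yaw 0.15935333509047045 C [0.6861 0.0543] pad from corners [0.6849 0.0553]
0.076 0.04994166473878171 dist 0.021967435769145553 yaw 0.15935333509040553 C [0.6855 0.0557] pad from corners [0.6845 0.0567]
0.08 0.04941152733251745 dist 0.021734248519944953 yaw 0.15935333509046795 C [0.6849 0.0571] pad from corners [0.6842 0.0581]
shift [  -8.6 -157.7  150.3] turn [0.   0.02 0.56]
```

```bash
python3 -m handwheel '[[[-2,-40,0],[0,0,0.5],-1],[[-2,-40,0],[0,0,0],-1],[[-2,-39,0],[0,0,0],-1],[[-2,-39,0],[0,0,0],-1],[[0,0,45],[0,0,0],-1],[[0,0,45],[0,0,0],-1],[[0,0,45],[0,0,0],-1],[[0,0,0],[0,0,0],-1],[[0,0,0],[0,0,0],-1]]'
python3 - <<'E'
from h import *
T=pose(); np.save("T2.npy",T); im=vision.get_image("wrist"); cv2.imwrite("pics/w2.png",im)
need((.508,.316,.045),12.2)
E
```

```text
clock: 3.78
position: [0.5166, 0.317, 0.178]
ee_rot: [-0.0, 0.994, 0.108, 0.001]
contact_force: [-1.0, 0.5, 0.5]
width: 0.0851
gripper_force: 0.0
shift [ -9.7  -0.5 133.7] turn [-0.01 -0.04  0.03]
```

View pics/w2.png

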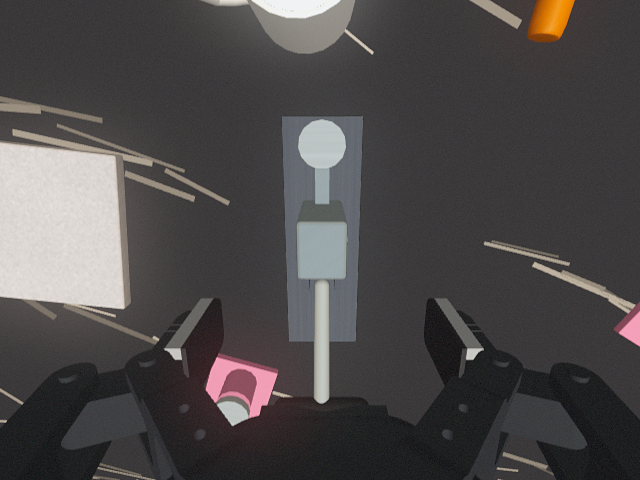

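The jack is centred between the fingers (plate axis at column 322, saddle at (322,144)) and square to them. I descend and grip.

```bash
python3 -m handwheel '[[[-9,-0.5,0],[0,0,0],-1],[[0,0,33],[0,0,0],-1],[[0,0,33],[0,0,0],-1],[[0,0,33],[0,0,0],-1],[[0,0,32],[0,0,0],-1],[[0,0,0],[0,0,0],-1],[[0,0,0],[0,0,0],0.3],[[0,0,0],[0,0,0],1],[[0,0,0],[0,0,0],1],[[0,0,0],[0,0,0],1],[[0,0,0],[0,0,0],1],[[0,0,0],[0,0,0],1],[[0,0,0],[0,0,0],1],[[0,0,0],[0,0,0],1]]' 60
python3 -c "
from h import *
need((.508,.316,.045),12.2)"
```

```text
clock: 5.58
position: [0.5074, 0.3166, 0.0469]
ee_rot: [-0.001, 0.994, 0.108, 0.001]
contact_force: [-0.9, 0.3, 7.2]
width: 0.0352
gripper_force: 61.9
shift [0.5 0.7 1.9] turn [-0.01 -0.03  0.03]
```

```bash
python3 -m handwheel '[[[0,0,-10],[0,0,0],1],[[0,0,-20],[0,0,0],1],[[-2,26,0],[0,0,0],1],[[-3,29,0],[0,0,0],1],[[-3,30,0],[0,0,0],1],[[-3,30,0],[0,0,0],1],[[-3,30,0],[0,0,0],1],[[-3,30,0],[0,0,0],1],[[-2,30,0],[0,0,0],1],[[-2,30,0],[0,0,0],1],[[-2,26,0],[0,0,0],1],[[0,0,0],[0,0,0.7],1],[[0,0,0],[0,0,0.7],1],[[0,0,0],[0,0,0.6],1],[[0,0,0],[0,0,0],1],[[0,0,0],[0,0,0],1]]' 60
python3 - <<'E'
from h import *
T=pose(); np.save("T3.npy",T); im=vision.get_image("wrist"); cv2.imwrite("pics/w3.png",im)
need((.54,.056,.05),0)
E
```

```text
clock: 7.58
position: [0.5394, 0.0561, 0.0748]
ee_rot: [0.0, 1.0, 0.004, -0.001]
contact_force: [-0.4, -0.5, -7.9]
width: 0.0354
gripper_force: 62.3
shift [ 0.4  0.1 24.9] turn [0.   0.01 0.07]
```

View pics/w3.png

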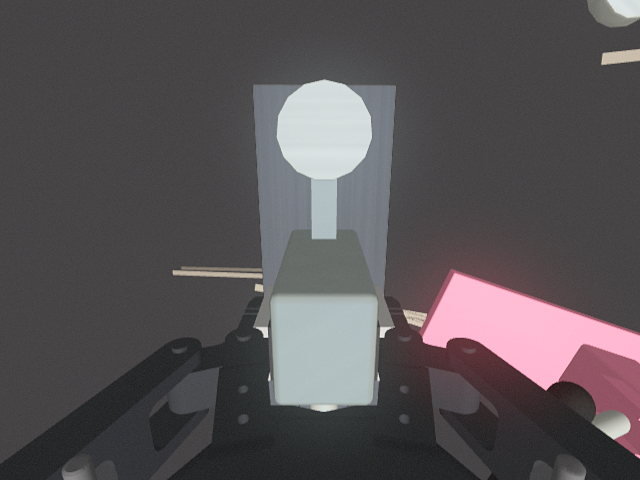

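The jack is held square and level: saddle centre at (324,130), plate symmetric about column 324. The pink jack is well clear at lower right.

```bash
python3 - <<'E'
from h import *
np.set_printoptions(precision=4,suppress=True)
T=np.load("T3.npy"); w=cam("wrist",T); im=cv2.imread("pics/w3.png",0)
m=(im[70:175,265:385]>200).astype(np.uint8); m[104:]=0
c=max(cv2.findContours(m,0,1)[0],key=cv2.contourArea); e=cv2.fitEllipse(cv2.convexHull(c)); u=(e[0][0]+265,e[0][1]+70); print(e,u)
S=px(w,u,.0839); print("saddle",S,"rel TCP",S-T[:3,3])
A,B=px(w,(253,86),.036),px(w,(395,86),.036); print("plate front",A,B,"yaw",np.degrees(np.arctan2(-(A-B)[0],(A-B)[1])))
g=np.array([.685,.0563]); G=T[:2,3]+g-S[:2]; print("goal TCP",G); need((*G,.0475),0)
E
```

```text
((58.91355895996094, 59.536033630371094), (94.85409545898438, 98.49655151367188), 179.2506103515625) (323.91355895996094, 129.5360336303711)
saddle [0.6143 0.0567 0.0839] rel TCP [0.0748 0.0006 0.0091]
plate front [0.634 0.091 0.036] [0.6346 0.0224 0.036 ] yaw 0.44666748240791204
goal TCP [0.6102 0.0557]
shift [70.6  0.9 27.3] turn [0.   0.01 0.07]
```

```bash
python3 -m handwheel '[[[0,0,12],[0,0,0],1],[[0,0,12],[0,0,0],1],[[0,0,0],[0,0,0],1],[[16,0,0],[0,0,0],1],[[16,0,0],[0,0,0],1],[[14,0,0],[0,0,0],1],[[12,0,0],[0,0,0],1],[[10,0,0],[0,0,0],1],[[4,0,0],[0,0,0],1],[[0,0,0],[0,0,0],1]]' 60
python3 - <<'E'
from h import *
T=pose(); np.save("T4.npy",T); im=vision.get_image("wrist"); cv2.imwrite("pics/w4.png",im); s=vision.get_image("side"); cv2.imwrite("pics/s4.png",s)
need((.6112,.0557,.0475),0)
m=np.zeros((600,640,3),np.uint8); m[:360]=im[:360]; c=cv2.resize(s[190:290,190:310],None,fx=2.4,fy=2.4,interpolation=2); m[360:,:288]=c; cv2.imwrite("pics/m4.png",m)
E
```

```text
clock: 8.88
position: [0.6119, 0.0566, 0.0511]
ee_rot: [0.0, 1.0, 0.004, -0.0]
contact_force: [-0.5, -0.2, -7.9]
width: 0.0354
gripper_force: 62.4
shift [-0.1  0.9  3.6] turn [0.   0.01 0.07]
```

View pics/m4.png

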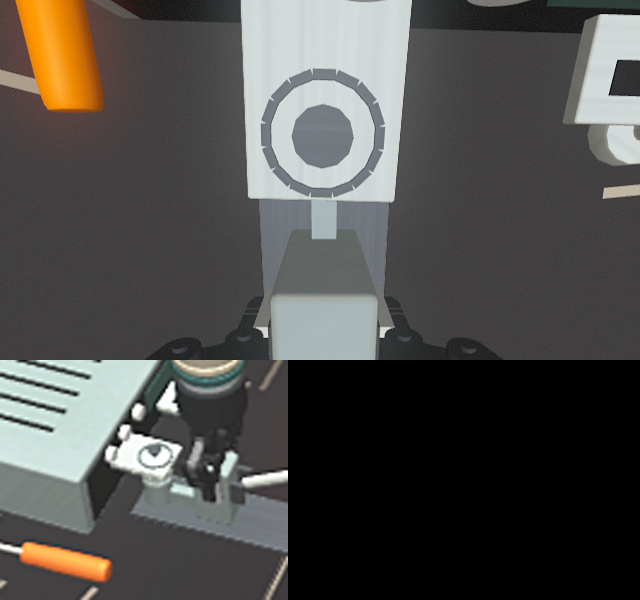

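The wrist view shows the ring centred at (323,132) straight over the jack's axis, with the front lug edge symmetric at columns 247–395. The side crop shows the saddle just under the lug.

```bash
python3 - <<'E'
from h import *
np.set_printoptions(precision=4,suppress=True)
T=np.load("T4.npy"); w=cam("wrist",T); im=cv2.imread("pics/w4.png",0)
m=(im[62:203,255:391]<150).astype(np.uint8)
c=max(cv2.findContours(m,0,1)[0],key=lambda c:cv2.boundingRect(c)[2] if cv2.boundingRect(c)[2]<132 else 0); e=cv2.fitEllipse(c); u=(e[0][0]+255,e[0][1]+62); print(e,u)
for z in (.072,.076,.08):
    L,Rr=[px(w,p,z) for p in((248,198),(394.5,202))]; print(z,"width",np.linalg.norm(L-Rr),"mid+21",(L+Rr)/2+[.021,0,0],"ring",px(w,u,z),"ring2",px(w,(323,132.5),z),"yaw",np.degrees(np.arctan2(-(L-Rr)[0],(L-Rr)[1])))
print("saddle",px(w,(323.9,129.5),.0602))
E
```

```text
((67.23887634277344, 70.71929168701172), (121.87397766113281, 126.49960327148438), 177.9358367919922) (322.23887634277344, 132.71929168701172)
0.072 width 0.05226343524061255 mid+21 [0.6838 0.0578 0.072 ] ring [0.6857 0.0577 0.072 ] ring2 [0.6858 0.0574 0.072 ] yaw -1.2020102721862644
0.076 width 0.05054701635361579 mid+21 [0.6846 0.0578 0.076 ] ring [0.6858 0.0576 0.076 ] ring2 [0.6858 0.0574 0.076 ] yaw -1.202010272186217
0.08 width 0.048830597466619045 mid+21 [0.6853 0.0578 0.08  ] ring [0.6858 0.0576 0.08  ] ring2 [0.6859 0.0574 0.08  ] yaw -1.2020102721861654
saddle [0.6868 0.0571 0.0602]
```

```bash
python3 -m handwheel '[[[0,0,2],[0,0,0],1],[[0,0,2.2],[0,0,0],1],[[0,0,0],[0,0,0],1],[[0,0,0],[0,0,0],0.2],[[0,0,0],[0,0,0],0],[[0,0,0],[0,0,0],-0.5],[[0,0,0],[0,0,0],-1],[[0,0,0],[0,0,0],-1],[[0,0,0],[0,0,0],-1],[[0,0,0],[0,0,0],-1]]'
python3 -m handwheel '[[[0,0,-20],[0,0,0],-1],[[0,0,-40],[0,0,0],-1],[[0,0,-40],[0,0,0],-1],[[0,0,-40],[0,0,0],-1],[[0,0,0],[0,0,0],1],[[-40,0,0],[0,0,0],1],[[-40,0,0],[0,0,0],1],[[-37,0,0],[0,0,0],1],[[-20,0,-30],[0,0,0],1],[[-20,0,-30],[0,0,0],1],[[-20,0,0],[0,0,0],1],[[0,0,0],[0,0,0],1]]'
python3 - <<'E'
from h import *
T=pose(); np.save("T5.npy",T); im=vision.get_image("wrist"); cv2.imwrite("pics/w5.png",im)
E
```

```text
clock: 10.22
position: [0.6121, 0.0566, 0.0471]
ee_rot: [0.0, 1.0, 0.003, 0.0]
contact_force: [-0.1, 0.5, 0.9]
width: 0.0855
gripper_force: 0.0
clock: 11.72
position: [0.433, 0.0555, 0.2459]
ee_rot: [0.0, 1.0, 0.004, -0.001]
contact_force: [0.1, -1.0, -1.1]
width: 0.0002
gripper_force: 0.0
```

View pics/w5.png

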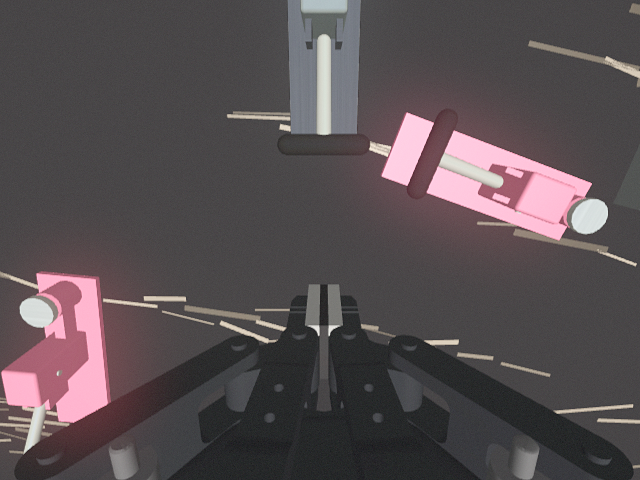

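The bar spans (280–368,144), straight behind the block. The jack stands where it was put, and the pink jack's bar is clear at (435,155).

```bash
python3 - <<'E'
from h import *
np.set_printoptions(precision=4,suppress=True)
T=np.load("T5.npy"); w=cam("wrist",T)
print("bar",[px(w,p,.11) for p in((279,144),(324,144),(369,145))],"pink bar end",px(w,(447,113),.11),"plate end",px(w,(290,134),.008),px(w,(358,134),.008))
need((.495,.0565,.125),0)
E
```

```text
bar [array([0.4965, 0.0906, 0.11  ]), array([0.4968, 0.0556, 0.11  ]), array([0.4963, 0.0206, 0.11  ])] pink bar end [ 0.5201 -0.0375  0.11  ] plate end [0.5026 0.0912 0.008 ] [0.5031 0.0196 0.008 ]
shift [ 61.1  -0.7 120.7] turn [0.   0.02 0.07]
```

```bash
python3 -m handwheel '[[[31,0,0],[0,0,0],1],[[31,0,0],[0,0,0],1],[[0,0,40],[0,0,0],1],[[0,0,40],[0,0,0],1],[[0,0,30],[0,0,0],1],[[0,0,9],[0,0,0],1],[[0,0,0],[0,0,0],1]]' 60
python3 -m handwheel '[[[0,0,4],[0,0,0],1],[[0,0,4],[0,0,0],1],[[-1.5,0,4],[0,0,0],1],[[-2,0,5],[0,0,0],1],[[-2,0,5],[0,0,0],1],[[-2,0,5],[0,0,0],1],[[0,0,0],[0,0,0],1]]'
```

```text
clock: 12.65
position: [0.4973, 0.0558, 0.1273]
ee_rot: [0.0, 1.0, 0.003, -0.001]
contact_force: [-0.1, -0.0, -0.2]
width: 0.0003
gripper_force: 0.0
clock: 13.52
position: [0.4885, 0.0557, 0.1012]
ee_rot: [0.0, 1.0, 0.004, -0.001]
contact_force: [-5.7, -0.1, 9.8]
width: -0.0001
gripper_force: 4.8
```

```bash
python3 -c "
from h import *
s=readout.get_state();print(s['contact_force'],s['position'])
cv2.imwrite('pics/s6.png',vision.get_image('side'))"
```

```text
[-5.66152652 -0.09748683  9.8238653 ] [0.48847866 0.05574344 0.10116711]
```

```bash
python3 -m handwheel '[[[-3,0,4],[0,0,0],1],[[-2,0,5],[0,0,0],1],[[-1.5,0,5],[0,0,0],1],[[-1.5,0,5],[0,0,0],1],[[0,0,0],[0,0,0],1]]'
python3 -m handwheel '[[[-1,0,5],[0,0,0],1],[[-1,0,5],[0,0,0],1],[[0,0,5],[0,0,0],1],[[0,0,3],[0,0,0],1],[[0,0,0],[0,0,0],1]]'
```

```text
clock: 14.2
position: [0.4826, 0.0557, 0.0826]
ee_rot: [0.0, 1.0, 0.003, 0.001]
contact_force: [-1.8, 0.7, 8.9]
width: -0.0003
gripper_force: 4.2
clock: 14.82
position: [0.4802, 0.0557, 0.0645]
ee_rot: [0.0, 1.0, 0.003, 0.001]
contact_force: [-2.4, -0.2, 8.8]
width: -0.0
gripper_force: 4.3
```

```bash
python3 -m handwheel '[[[0,0,3],[0,0,0],1],[[0,0,3],[0,0,0],1],[[0,0,2],[0,0,0],1],[[0,0,0],[0,0,0],1]]'
python3 -m handwheel '[[[0,0,2],[0,0,0],1],[[0,0,1.5],[0,0,0],1],[[0,0,0],[0,0,0],1],[[0,0,0],[0,0,0],1]]'
python3 - <<'E'
from h import *
s=vision.get_image("side"); cv2.imwrite("pics/s7.png",s); o=cv2.imread("pics/s6.png"); b=cv2.imread("pics/side0.png")
f=lambda i:cv2.resize(i[150:290,140:340],None,fx=2,fy=2,interpolation=2)
cv2.imwrite("pics/m7.png",np.vstack([np.hstack([f(b),f(o)]),np.hstack([f(s),f(s)*0])]))
E
```

```text
clock: 15.32
position: [0.4802, 0.0557, 0.0571]
ee_rot: [0.0, 1.0, 0.004, 0.001]
contact_force: [-3.5, 0.4, 12.4]
width: -0.0002
gripper_force: 6.1
clock: 15.82
position: [0.4803, 0.0557, 0.0559]
ee_rot: [0.0, 1.0, 0.004, 0.002]
contact_force: [-8.0, 0.1, 31.3]
width: -0.0003
gripper_force: 15.4
```

View pics/m7.png

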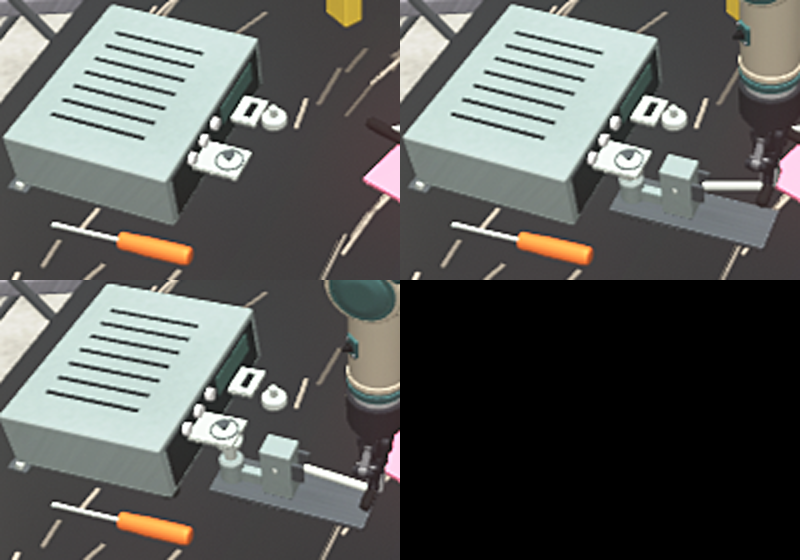

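The handle is on its stop and the unit's front is raised, with the saddle up under the marked lug. I now let the handle follow the fingers back up.

```bash
python3 -m handwheel '[[[0,0,-5],[0,0,0],1],[[0,0,-5],[0,0,0],1],[[0,0,-5],[0,0,0],1],[[1,0,-5],[0,0,0],1],[[1,0,-5],[0,0,0],1],[[1,0,-5],[0,0,0],1],[[1.5,0,-5],[0,0,0],1],[[1.5,0,-5],[0,0,0],1],[[2,0,-5],[0,0,0],1],[[2,0,-5],[0,0,0],1],[[2,0,-5],[0,0,0],1],[[2,0,-5],[0,0,0],1],[[2,0,-5],[0,0,0],1],[[1,0,-5],[0,0,0],1],[[0,0,-6],[0,0,0],1],[[0,0,-6],[0,0,0],1],[[0,0,-4],[0,0,0],1],[[0,0,0],[0,0,0],1],[[0,0,0],[0,0,0],1]]'
python3 - <<'E'
from h import *
s=vision.get_image("side"); cv2.imwrite("pics/s8.png",s); t=vision.get_image("top"); cv2.imwrite("pics/t8.png",t)
f=lambda i:cv2.resize(i[190:290,220:340],None,fx=5,fy=5,interpolation=2)
cv2.imwrite("pics/m8.png",f(s))
E
```

```text
clock: 18.25
position: [0.4964, 0.0558, 0.1384]
ee_rot: [0.0, 1.0, 0.004, -0.0]
contact_force: [0.3, -0.3, -0.2]
width: 0.0001
gripper_force: 0.0
```

View pics/m8.png

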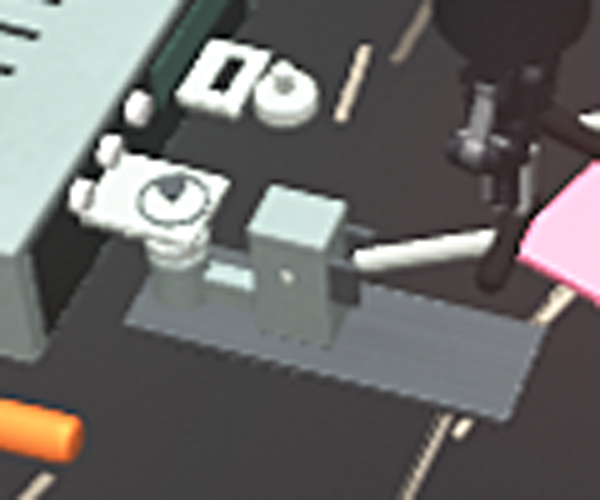

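The handle is back up (bar at lower right of the crop, free of the fingers). The saddle is beneath the marked lug. A quick check for jack creep before the second stroke:

```bash
python3 - <<'E'
from h import *
a,b,c,z=[cv2.imread(f"pics/{n}.png",0).astype(np.float32) for n in("s4","s6","s7","s8")]
for y0,y1,x0,x1 in((240,275,245,300),):
  for n,i in(("s7-s6",c),("s8-s6",z)): print(n,cv2.phaseCorrelate(b[y0:y1,x0:x1],i[y0:y1,x0:x1]))
o=cv2.imread("pics/side0.png",0).astype(np.float32)
print("unit",cv2.phaseCorrelate(o[150:250,140:230],z[150:250,140:230]),"pad",cv2.phaseCorrelate(o[218:240,233:268],z[218:240,233:268]))
E
python3 -m handwheel '[[[0,0,10],[0,0,0],1],[[0,0,6],[0,0,0],1],[[-1,0,4],[0,0,0],1],[[-2,0,5],[0,0,0],1],[[-3,0,5],[0,0,0],1],[[-3,0,5],[0,0,0],1],[[-2,0,5],[0,0,0],1],[[-2,0,5],[0,0,0],1],[[-1.5,0,5],[0,0,0],1],[[-1,0,5],[0,0,0],1],[[-0.5,0,5],[0,0,0],1],[[0,0,5],[0,0,0],1],[[0,0,5],[0,0,0],1],[[0,0,5],[0,0,0],1],[[0,0,3],[0,0,0],1],[[0,0,0],[0,0,0],1]]'
```

```text
s7-s6 ((-0.47233596674585954, 0.6316033672812225), 0.6763673000865512)
s8-s6 ((-0.17545224371169965, -0.2908153680493619), 0.9577351916719365)
unit ((-0.01763414431934507, 0.00036915408366411384), 1.0010118300120037) pad ((0.11464835943341356, 0.24963356143418025), 0.90370745929303)
clock: 20.35
position: [0.4784, 0.0557, 0.0604]
ee_rot: [0.0, 1.0, 0.004, -0.002]
contact_force: [-5.9, 0.0, 8.7]
width: 0.0001
gripper_force: 4.4
```

```bash
python3 -m handwheel '[[[0,0,2],[0,0,0],1],[[0,0,2],[0,0,0],1],[[0,0,1.5],[0,0,0],1],[[0,0,0],[0,0,0],1],[[0,0,0],[0,0,0],1],[[0,0,0],[0,0,0],1]]'
```

```text
clock: 21.1
position: [0.4785, 0.0557, 0.0565]
ee_rot: [0.0, 1.0, 0.004, -0.001]
contact_force: [-9.1, -0.1, 20.6]
width: -0.0001
gripper_force: 10.2
```

```bash
python3 -m handwheel '[[[-0.5,0,0.5],[0,0,0],1],[[0,0,0],[0,0,0],1],[[0,0,0],[0,0,0],1],[[0,0,0],[0,0,0],1],[[0,0,0],[0,0,0],1],[[0,0,0],[0,0,0],1],[[0,0,0],[0,0,0],1],[[0,0,0],[0,0,0],1]]'
python3 - <<'E'
from h import *
s=vision.get_image("side"); cv2.imwrite("pics/s9.png",s); a=cv2.imread("pics/s7.png")
g=lambda i:i[190:285,225:335].astype(np.float32)
d=cv2.absdiff(g(s),g(a)).max(2); print("diff vs first full stroke",d.mean(),(d>40).sum())
print(cv2.phaseCorrelate(cv2.cvtColor(g(a)[:70,:60],6),cv2.cvtColor(g(s)[:70,:60],6)))
st=readout.get_state();print(st["position"],st["contact_force"])
E
```

```text
clock: 22.1
position: [0.4785, 0.0557, 0.0564]
ee_rot: [0.0, 1.0, 0.004, -0.001]
contact_force: [-9.5, -0.1, 23.1]
width: -0.0003
gripper_force: 11.2
diff vs first full stroke 2.291196 64
((-0.038096319650936294, 0.03896059486450554), 0.9973781530503874)
[0.47848493 0.05569409 0.05635411] [-8.40934954 -0.30487081 22.46494787]
```

The lug and jack look the same as at the first full stroke, and the force on the handle is steady at about 23 N. I hand it in holding this pose.

```bash
python3 -c "
from rig import manip; print(manip.sign_off())"
```

```text
the job is handed in; nothing more can be done
None
```

I set the jack under the marked lift pad and let go of it, pumped two full strokes with a full return between them, and handed in at about 22 s with the arm still holding the handle down and the front of the unit raised; sign-off gave no verdict.

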